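# Set up the drinks board on the coffee counter

### The arm

A 7-joint arm with a two-finger parallel gripper is mounted at the origin on the work surface. World frame = base frame: x ahead of the robot, y to its left, z up, the work surface at z = 0. Lengths are in m, angles in degrees, forces in N, time in s.
With the tool pointing down it reaches from about 0.4 to 0.85 m from the base axis. Payload 4.5 kg.
Tool frame: the origin (TCP) lies midway between the tips of the shut fingers; the grasp point (between the pads) lies 19 mm behind it (manip.grip_depth is the distance from the TCP to the grasp point, in m); y points along the fingers, x is the direction in which the jaws open and shut, and the axes are right-handed (so a half turn about y gives the same grasp; the last joint's range is limited). The gripper opens to 85 mm and grips with 20 to 120 N. Pads are 22 mm wide; open, the fingers measure 114 mm over their backs; the gripper's body (76 mm by 85 mm) begins 54 mm behind the grasp point. The pads swing forward as they close: fully open they stand 13 mm farther back than shut.
Start: joints at [1.937, 39.483, -11.15, 89.685, 9.013, 51.709, -12.324], TCP at [0.625, 0, 0.207] pointing down, gripper open.
Joint ranges: [-172.22, 172.22], [-26.19, 119.32], [-84.43, 86.54], [7.71, 146.69], [-57.33, 237.33], [2.42, 119.75], [-152.13, 152.13]. Speed limits (degrees/s): [147.25, 147.25, 180, 180, 180, 180, 180].

### API

Orientations are given as [roll, pitch, yaw] about the fixed x, y, z axes, in that order (R = Rz(yaw) Ry(pitch) Rx(roll)).
In Python, from plant import manip gives the robot as it stands. The module is installed in compiled form; this text tells all that it offers.
- The arm moves only by the tool play_rows, never from a script. Its argument "steps" is a list that holds one entry, the list of rows, each a list of 6 numbers: the shift along the tool's x, y, z in cm, then the turn, a rotation vector about the tool's x, y, z in degrees. In form: [[[dx, dy, dz, ax, ay, az], ...]]. A call has 1 to 12 rows; each row shifts and turns the commanded pose from where the row before left it, along the tool's axes as they then stand; what a row does not reach is not made up. A row lasts 1/8 s, in which the tool goes at most 62.5 mm and 10.7 degrees, less where a joint would pass 70% of its speed; a pose out of reach is approached as far as the arm can. A call with a gripper value outside its range is refused whole. "fingers" is the opening, from -1 (shut) to 1 (fully open), so that 0 is half open, set as the call begins (left out, the last holds). The fingers move at their own pace and stop on an object; "squeeze" is the grip in N (left out, the last holds). Time passes only in rows, so rows that do not move let the fingers close. It gives the time, the measured TCP pose, the force and the opening at its end, in the units of the state.
- manip.get_state(): the state, without advancing time (a new reading comes with each control period).
- manip.read_camera(name): name is "scene" or "side" or "wrist"; returns the picture (400x640x3 uint8, red, green, blue); there is no depth.
- manip.calibration(name): a dict with "K" (3x3 intrinsics, pixels), "pose" (4x4, takes a point from camera to world coordinates). Camera axes: x right, y down, z forward; pixel columns grow to the right and rows downward; lengths in m; the calibration is good to about 2 mm. A picture is of the moment at which its call begins: read the wrist's pose just before it. calibration takes no time and is no camera call; for the wrist camera it gives the pose at the moment of the call.
- manip.finish_job(): hands the job in, once; it reports no verdict.
The state is a dict: "time": time; "joint_pos": joint angles; "joint_velocities": joint speeds; "effort": joint torques, N m; "ee_pos": TCP position; "ee_rot": TCP orientation; "ft_force": force on the tool from outside, world axes, zero at the start; "moment": the same for the moment, N m; "gripper_width": finger opening in m.
Only numpy, scipy, OpenCV 4.12 (cv2) and the standard library are available. Lean on these libraries where they do the work, as an engineer would, in place of code of your own. Each camera call takes 0.05 s, during which the arm holds its last target.

### The job

Set up the drinks board on its display stand: first stand the brass prop pin upright and fully home in the hole of the stand's black block (the block may sit a few millimetres off its mark, so feel for the hole), then take the board out of its rack and lean it back against the pin with its foot in the stand's groove, its drawn face looking out over the front lip, centred and square on the stand. Set the board down gently rather than dropping it, let go, and leave all the other things on the counter where they are.

Things in the scene. Friction and masses are not known exactly. Their poses are not given: they have to be found in the camera images.
- stand: Fixed pale-wood display stand: plate 150 (x) x 200 (y) x 14 mm. Origin: centre of its underside, on the counter; z up, +x is its front (away from the robot, within 0.3 rad). Two strips along y rise to z = 28 mm: front lip at x = 55 to 65 mm, rear rail at x = 22 to 30 mm. Behind the rail, near the origin, stands a fixed black block.
- groove (a point): Middle of the groove's floor between lip and rail, at x = 42.5, z = 14 mm of the stand; the groove runs along the stand's y, 25 mm wide, 14 mm deep, 200 mm long. Axes as the stand.
- block_about (a point): Nominal middle of the top of the black block (34 x 34 mm, top 44 mm above the counter), over the stand's origin. The block truly sits up to 3 mm off this point in x and in y. In its middle is an upright blind hole: 16 mm bore, sharp-edged mouth, 30 mm deep (floor 14 mm above the counter).
- pin_mid (a point): Brass prop pin, 14 mm in diameter, 105 mm long, about 100 g, foot chamfered 1.5 mm. At the start it stands upright in a blind hole (16 mm bore, 30 mm deep) of a fixed grey parking block, 80 x 80 x 38 mm; its foot is 8 mm over the counter, its upper 75 mm stand clear. This point is its centre, half-way up; z to its top.
- pin_foot (a point): Centre of the pin's foot end, 52.5 mm below its middle; z along the pin to its top.
- menu_mid (a point): Drinks board: wooden panel with a black face (white cup drawing), 12 (x) x 160 (y) x 170 mm tall (z), 200 to 430 g. Point: its centre; x out of the drawn face, z to the top edge. At the start upright in the 15 mm slot (30 mm deep, 120 mm long, floor 8 mm over the counter) of a fixed brown rack, face roughly away from the robot, top edge at 178 mm, free to grip from above.
- menu_foot (a point): Middle of the board's lower front edge: 6 mm in x and -85 mm in z from its centre; same axes.
- pin: The pin as a whole; origin at its foot.
- menu: The board as a whole; origin at the middle of its underside, axes as menu_mid.
- mug: Bystander, to be left alone: ochre mug, 80 mm across with a handle, 85 mm tall. Origin at its underside's centre.
- pitcher: Bystander, to be left alone: steel milk pitcher with a handle, 84 mm across, 105 mm tall. Origin at its underside's centre.
- jar: Bystander, to be left alone: amber glass jar with a dark lid, 72 mm across, 100 mm tall. Origin at its underside's centre.
- tamper: Bystander, to be left alone: coffee tamper standing on its steel foot, 58 mm across, 88 mm tall, black handle. Origin at its underside's centre.
- portafilter: Bystander, to be left alone: steel filter basket 70 mm across, 30 mm tall, with a black handle that runs about 170 mm from its centre towards its -x. Origin at its underside's centre.
- cup: Bystander, to be left alone: small white cup, 68 mm across, 60 mm tall. Origin at its underside's centre.
There are look-alikes about, which are no part of the job. What is shaped like the menu but orange or pink is not meant.

How it is judged (in metres and radians):
On the way:
1. the pin stands fully home in the block's hole (x of pin_foot in the frame of stand between -0.01 and 0.01 m and y of pin_foot in the frame of stand between -0.01 and 0.01 m and z of pin_foot in the frame of stand below 0.019 m and angle between pin_foot's own z axis and vertical below 0.2 rad), for 0.2 s.
At the end, for the whole second after the job is handed in: Pin in the block: foot within 10 mm of the stand origin in x, y, below z 19 mm, upright to 0.2 rad. Board at rest on stand and pin: lower front edge at stand x 34-60 mm, |y| < 25 mm, z < 26 mm; face tipped up 0.15-0.50 rad, square to 0.14 rad (all of step 1 and angle between menu_mid's own x axis and vertical between 1.07 and 1.42 rad and angle between the y axis of menu_mid and the y axis of stand, either way round below 0.14 rad and x of menu_foot in the frame of stand between 0.034 and 0.06 m and y of menu_foot in the frame of stand between -0.025 and 0.025 m and z of menu_foot in the frame of stand below 0.026 m and contact force between menu and pin above 0.05 N and contact force between menu and stand above 0.3 N and linear speed of menu below 0.02 m/s and angular speed of menu below 0.1 rad/s); the robot touches nothing.
It fails at once if the board is dropped into the stand (faster than 0.6 m/s just over the groove) (linear speed of menu above 0.6 m/s and distance between menu_foot and groove below 0.06 m).
It fails at once if another thing on the counter is moved by more than 30 mm or knocked over (distance of any of mug, pitcher, jar, tamper, portafilter, cup from where it was at the start of the episode above 0.03 m or angle between any of mug, pitcher, jar, tamper, portafilter, cup's own z axis and vertical above 0.5 rad).
It also fails if it takes over 67 s, if anything falls off the work surface, if the arm or the gripper's body presses on something with over 40 N, if the wrist force passes 120 N, or if a joint passes its speed limit or range.

## Working session

There is one attempt and no reset: what is moved stays moved. The work goes in short steps, Python scripts to look and compute and a tool call to move; the robot and the scene stay as the last step left them, time stands still between calls to the robot, and variables do not carry over. Pictures are saved under pics/ and viewed, and the job is handed in when it is done.

Besides the shell and the picture viewer there is one more tool, called after "Request:" in YAML: its name, and indented under it one key for each argument. play_rows: Moves the arm, as the interface text tells. Its arguments: {"type":"object","properties":{"steps":{"type":"array","items":{"type":"array","items":{"type":"array","items":{"type":"number"}}}},"fingers":{"type":"number"},"squeeze":{"type":"number"}},"required":["steps"]}

```bash
mkdir -p pics; cat > h.py <<'E'
import numpy as np, cv2
from plant import manip
from scipy.spatial.transform import Rotation as R
def snap(name,fn):
    c=manip.calibration(name); im=manip.read_camera(name)
    np.savez('pics/'+fn+'.npz',im=im,K=c['K'],pose=c['pose'])
    cv2.imwrite('pics/'+fn+'.png',cv2.cvtColor(im,cv2.COLOR_RGB2BGR)); return im
def load(fn):
    d=np.load('pics/'+fn+'.npz'); return d['im'],d['K'],d['pose']
def ray(fn,u,v):
    im,K,P=load(fn); d=P[:3,:3]@np.linalg.inv(K)@np.array([u,v,1.]); return P[:3,3],d
def onz(fn,u,v,z):
    o,d=ray(fn,u,v); return o+d*(z-o[2])/d[2]
def proj(fn,p):
    im,K,P=load(fn); q=P[:3,:3].T@(np.array(p)-P[:3,3]); q=K@q; return q[:2]/q[2]
E
python3 - <<'E'
from h import *
for n in ['scene','side','wrist']:
    snap(n,n+'0'); c=manip.calibration(n); print(n,np.round(c['pose'],3).tolist(),np.round(c['K'],1).tolist())
print(manip.get_state())
E
```

```text
scene [[-0.625, 0.573, -0.53, 1.126], [0.78, 0.466, -0.416, 0.471], [0.009, -0.674, -0.738, 0.913], [0.0, 0.0, 0.0, 1.0]] [[363.2, 0.0, 321.1], [0.0, 363.2, 202.0], [0.0, 0.0, 1.0]]
side [[0.711, 0.423, -0.561, 1.516], [0.703, -0.414, 0.578, -1.026], [0.012, -0.806, -0.592, 1.125], [0.0, 0.0, 0.0, 1.0]] [[492.0, 0.0, 326.7], [0.0, 492.0, 207.6], [0.0, 0.0, 1.0]]
wrist [[1.0, 0.001, -0.001, 0.624], [0.0, -0.944, -0.33, 0.085], [-0.001, 0.33, -0.944, 0.373], [0.0, 0.0, 0.0, 1.0]] [[352.4, 0.0, 316.4], [0.0, 352.4, 199.3], [0.0, 0.0, 1.0]]
{'time': 0.15, 'joint_pos': array([  1.93710477,  39.52159917, -11.14599467,  89.73048062,
         9.01244828,  51.70918499, -12.3230855 ]), 'joint_velocities': array([-0.06090725, -0.14060433,  0.00400397, -0.15664957, -0.01646532,
        0.05807281, -0.03052765]), 'effort': array([-6.29315091e-04, -5.39936972e+01, -1.26815826e+00, -1.58719003e+01,
        9.24438267e-03,  6.49630194e-03,  1.79077297e-06]), 'ee_pos': array([ 6.24479904e-01, -3.95207191e-05,  2.06477681e-01]), 'ee_rot': array([-9.00054750e+01,  7.93259249e-02,  4.57518499e-03]), 'ft_force': array([-0.36006893, -0.37030251,  0.165803  ]), 'moment': array([ 0.02032176, -0.00447581,  0.00879312]), 'gripper_width': 0.08533603327711911}
```

```bash
ls pics
```

```text
scene0.npz
scene0.png
side0.npz
side0.png
wrist0.npz
wrist0.png
```

View pics/scene0.png

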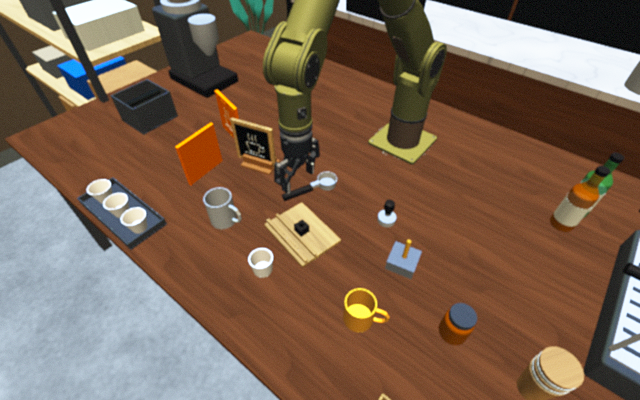

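View pics/side0.png

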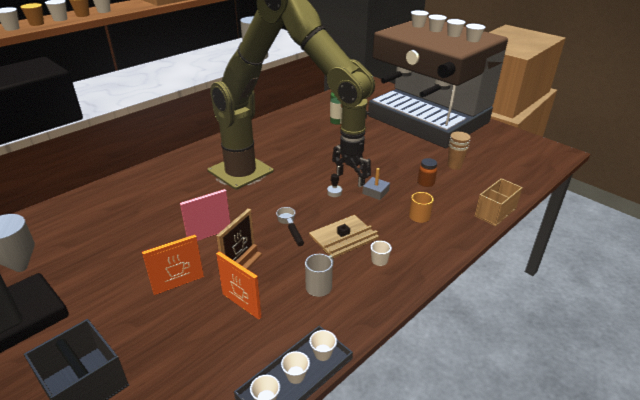

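View pics/wrist0.png

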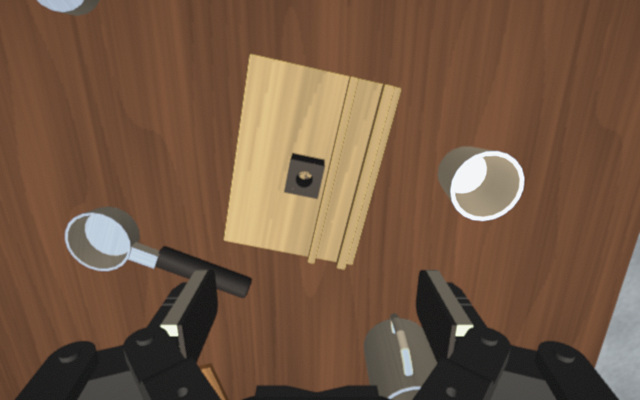

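```bash
python3 - <<'E'
from h import *
def crop(fn,x,y,w,h,s,out):
    im=load(fn)[0][y:y+h,x:x+w]; cv2.imwrite('pics/'+out+'.png',cv2.cvtColor(cv2.resize(im,None,fx=s,fy=s,interpolation=cv2.INTER_CUBIC),cv2.COLOR_RGB2BGR))
crop('wrist0',210,40,200,240,2.5,'c1')
crop('scene0',215,110,130,90,6,'c2')
crop('side0',170,170,130,140,4,'c3')
crop('side0',320,140,70,70,8,'c4')
crop('scene0',370,195,70,90,6,'c5')
E
```

```text
(no output)
```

View pics/c1.png

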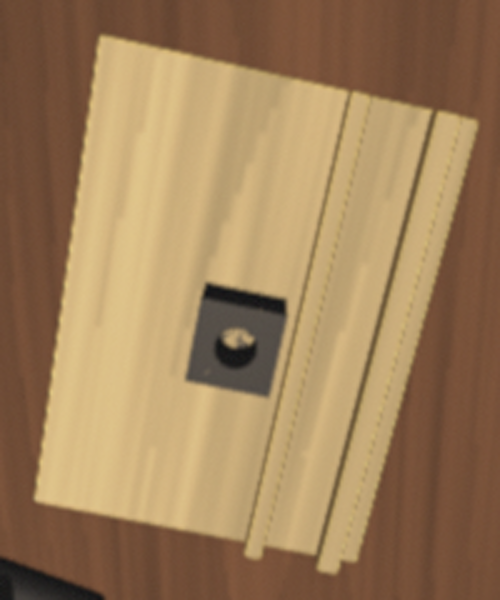

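View pics/c2.png

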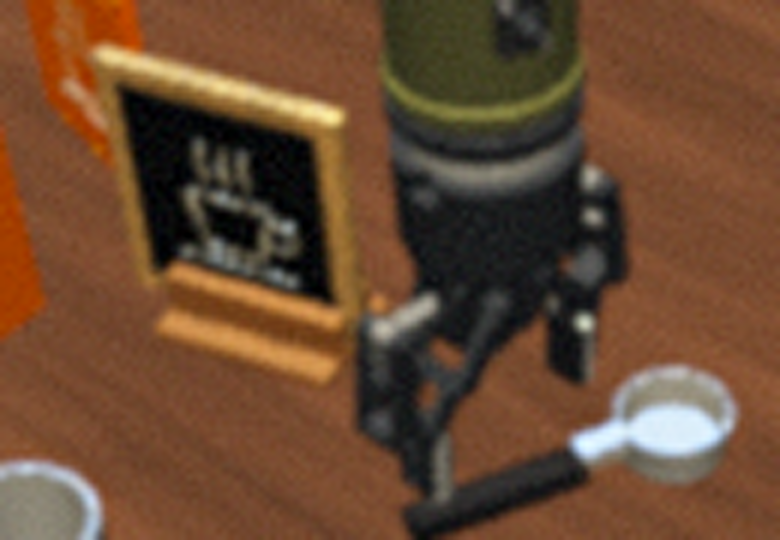

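View pics/c3.png

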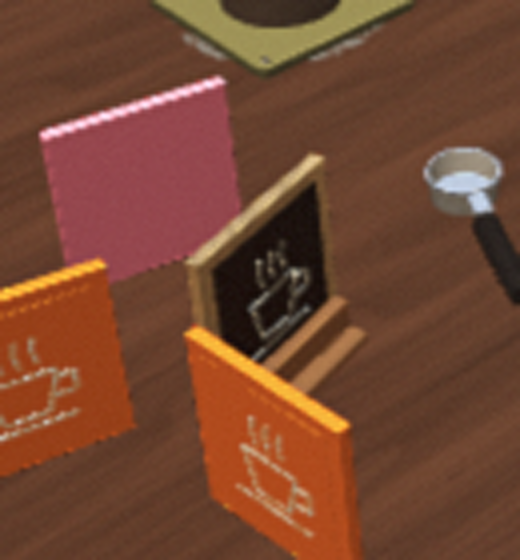

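View pics/c4.png

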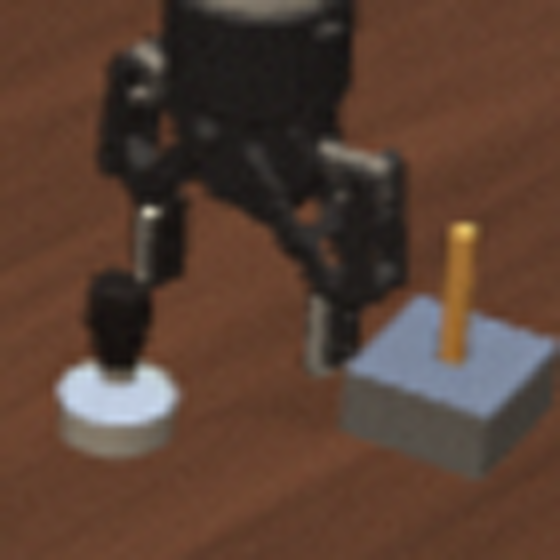

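View pics/c5.png

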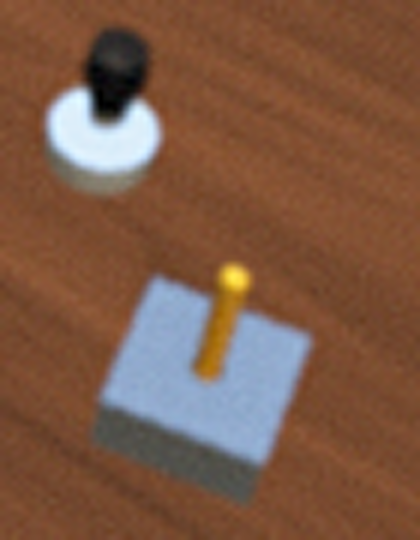

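```bash
cat > m1.py <<'E'
from h import *
def c(fn,x0,y0,s,u,v,z): return onz(fn,x0+u/s,y0+v/s,z)
W=lambda u,v,z:c('wrist0',210,40,2.5,u,v,z)
hole=W(236,347,.044); print('hole',hole)
bc=np.array([W(*p,.044) for p in [(203,297),(286,310),(270,396),(186,380)]]); print('block',bc,bc.mean(0))
a=W(100,36,.014);b=W(35,500,.014);f=W(478,120,.028);g=W(357,562,.014)
r0=W(351,90,.028); r1=W(247,557,.028)
print('plate',a,b,f,g,np.linalg.norm(a-b),'rail',r0,r1)
print('yaw rear',np.degrees(np.arctan2(*( (a-b)[[0,1]]*[-1,1]))),'rail',np.degrees(np.arctan2(-(r0-r1)[0],(r0-r1)[1])))
print('pintop scene',c('scene0',370,195,6,235,277,.113),'side',c('side0',320,140,8,463,231,.113))
for n,ps in [('scene',[(98,57),(340,115)]),('side',[(200,258),(318,160)])]:
    q=[c('scene0',215,110,6,*p,.178) if n=='scene' else c('side0',170,170,4,*p,.178) for p in ps]; print(n,q,np.linalg.norm(q[0]-q[1]),(q[0]+q[1])/2, np.degrees(np.arctan2(*(q[1]-q[0])[[1,0]])))
E
python3 m1.py
```

```text
hole [ 0.61219192 -0.00931409  0.044     ]
block [[ 0.59984608  0.01043057  0.044     ]
 [ 0.6314718   0.00539314  0.044     ]
 [ 0.62542044 -0.0294199   0.044     ]
 [ 0.59239412 -0.02279764  0.044     ]] [ 0.61228311 -0.00909846  0.044     ]
plate [0.56102959 0.10403425 0.014     ] [ 0.51980247 -0.08949095  0.014     ] [0.70297824 0.0742566  0.028     ] [ 0.66585017 -0.12091538  0.014     ] 0.19786783453386064 rail [0.65519265 0.08481693 0.028     ] [ 0.61543008 -0.11045886  0.028     ]
yaw rear -12.026077702885381 rail -11.509370011232226
pintop scene [0.5118932  0.29585612 0.113     ] side [0.51679057 0.28550355 0.113     ]
scene [array([ 0.492293  , -0.42462836,  0.178     ]), array([ 0.44410345, -0.2789428 ,  0.178     ])] 0.1534487384035498 [ 0.46819822 -0.35178558  0.178     ] 108.30306792675809
side [array([ 0.48955149, -0.42913709,  0.178     ]), array([ 0.45354183, -0.2889203 ,  0.178     ])] 0.14476685673082004 [ 0.47154666 -0.35902869  0.178     ] 104.40310879758302
```

Request:
play_rows:
  steps:
    - [[-1.4, -0.2, 3.9, 0, 0, 0], [-1.4, -0.2, 3.9, 0, 0, 0], [-1.4, -0.2, 3.9, 0, 0, 0], [-1.4, -0.2, 3.9, 0, 0, 0], [-1.4, -0.2, 3.9, 0, 0, 0], [-1.4, -0.2, 3.9, 0, 0, 0], [-1.4, -0.2, 3.9, 0, 0, 0], [-1.4, -0.2, 3.9, 0, 0, 0], [0, 0, 0, 0, 0, 0], [0, 0, 0, 0, 0, 0]]

```text
time: 1.4
ee_pos: [0.5131, 0.3111, 0.2228]
ee_rot: [-90.1, 0.0, -0.0]
ft_force: [0.1, -0.5, 0.5]
gripper_width: 0.0854
```

```bash
python3 - <<'E'
from h import *
snap('wrist','wrist1')
print(np.round(manip.calibration('wrist')['pose'],4).tolist())
print(proj('wrist1',[.514,.290,.113]),proj('wrist1',[.514,.29,.038]))
E
```

```text
[[1.0, -0.0013, -0.0004, 0.5134], [-0.0014, -0.9435, -0.3314, 0.3954], [0.0, 0.3314, -0.9435, 0.3895], [0.0, 0.0, 0.0, 1.0]]
[317.75728832 209.40516934] [317.50510767 183.58527782]
```

View pics/wrist1.png

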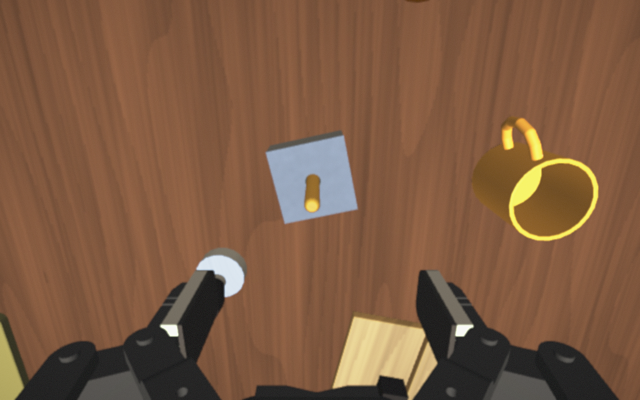

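```bash
python3 - <<'E'
from h import *
im=load('wrist1')[0]
hsv=cv2.cvtColor(im,cv2.COLOR_RGB2HSV)
m=((hsv[...,1]>150)&(hsv[...,2]>100)&(hsv[...,0]>10)&(hsv[...,0]<32)).astype(np.uint8); m[:, :280]=0; m[:,350:]=0;m[:150]=0;m[230:]=0
ys,xs=np.nonzero(m); print(xs.min(),xs.max(),ys.min(),ys.max())
for y in range(ys.min(),ys.max()+1): r=xs[ys==y]; print(y,r.min(),r.max(),end='; ')
print()
print('top',onz('wrist1',312,205,.113), 'base', onz('wrist1',314,180,.038))
print('blk',np.mean([onz('wrist1',*p,.038) for p in [(267,152),(344,136),(357,209),(285,223)]],0))
print('tamper',onz('wrist1',221,273,.02)); print(onz('wrist1',540,180,0.04))
E
```

```text
305 318 175 210
175 311 314; 176 309 316; 177 308 317; 178 308 318; 179 307 318; 180 307 318; 181 307 318; 182 307 318; 183 307 318; 184 307 318; 185 307 317; 186 307 317; 187 307 317; 188 307 317; 189 307 318; 190 307 318; 191 306 318; 192 306 318; 193 306 318; 194 306 318; 195 306 318; 196 306 318; 197 306 318; 198 306 318; 199 306 318; 200 306 318; 201 305 318; 202 305 318; 203 305 318; 204 305 318; 205 305 318; 206 305 318; 207 306 318; 208 306 317; 209 307 316; 210 309 315; 
top [0.50918032 0.2939434  0.113     ] base [0.51036056 0.2938798  0.038     ]
blk [0.50957815 0.29245311 0.038     ]
tamper [0.398442   0.17266109 0.02      ]
[0.74340763 0.29448106 0.04      ]
```

Request:
play_rows:
  steps:
    - [[-0.4, 0, -1.7, 0, 0, 0], [0, 3, 0, 0, 0, 0], [0, 4, 0, 0, 0, 0], [0, 4, 0, 0, 0, 0], [0, 3, 0, 0, 0, 0], [0, 1.1, 0, 0, 0, 0], [0, 0, 0, 0, 0, 0]]

```text
time: 2.33
ee_pos: [0.5092, 0.2937, 0.0721]
ee_rot: [-90.1, 0.0, -0.1]
ft_force: [0.5, 0.8, 0.5]
gripper_width: 0.0853
```

Request:
play_rows:
  steps:
    - [[0, 0, 0, 0, 0, 0], [0, 0, 0, 0, 0, 0], [0, 0, 0, 0, 0, 0], [0, 0, 0, 0, 0, 0], [0, 0, 0, 0, 0, 0], [0, 0, 0, 0, 0, 0], [0, 0, 0, 0, 0, 0]]
  fingers: -1
  squeeze: 40

```text
time: 3.2
ee_pos: [0.5093, 0.2953, 0.0725]
ee_rot: [-90.0, -0.0, 0.0]
ft_force: [-1.4, -0.8, 5.0]
gripper_width: 0.0117
```

```bash
python3 - <<'E'
from h import *
snap('wrist','w2');snap('side','s2')
s=load('s2')[0][120:220,320:440]
w=load('w2')[0][100:400,160:480]
cv2.imwrite('pics/v2.png',cv2.cvtColor(np.hstack([cv2.resize(s,(480,400),interpolation=cv2.INTER_CUBIC),cv2.resize(w,(320,400))]),cv2.COLOR_RGB2BGR))
print(manip.get_state()['gripper_width'],manip.get_state()['ft_force'])
E
```

```text
0.012041429780232708 [-1.37700688  0.37579663  5.14284603]
```

View pics/v2.png

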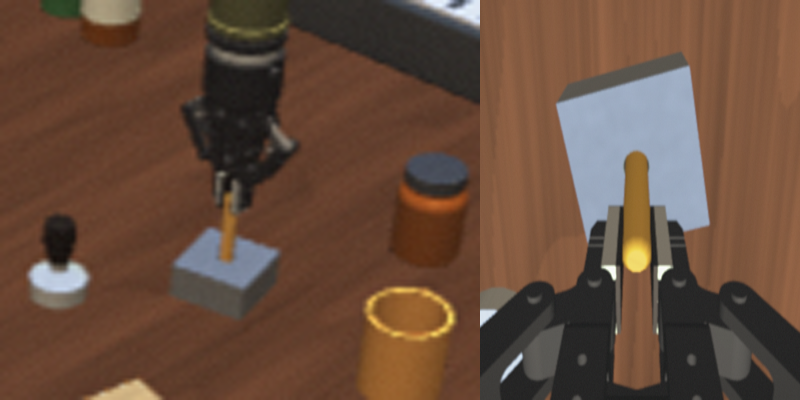

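```bash
python3 - <<'E'
from h import *
im=load('w2')[0]
print('top',[onz('w2',316,v,.113) for v in (285,291)])
print('base',onz('w2',316,219+0,.038), proj('w2',[.509,.2938,.113]), proj('w2',[.509,.2938,.038]))
print(proj('w2',manip.get_state()['ee_pos']+[0,0,.019]))
cv2.imwrite('pics/v3.png',cv2.cvtColor(cv2.resize(im[180:380,240:400],None,fx=4,fy=3),cv2.COLOR_RGB2BGR))
E
```

```text
top [array([0.50887486, 0.29819453, 0.113     ]), array([0.50887493, 0.29529371, 0.113     ])]
base [0.50885554 0.29682496 0.038     ] [316.29827626 294.05926579] [316.23282378 223.5159479 ]
[316.99398601 264.99249254]
```

View pics/v3.png

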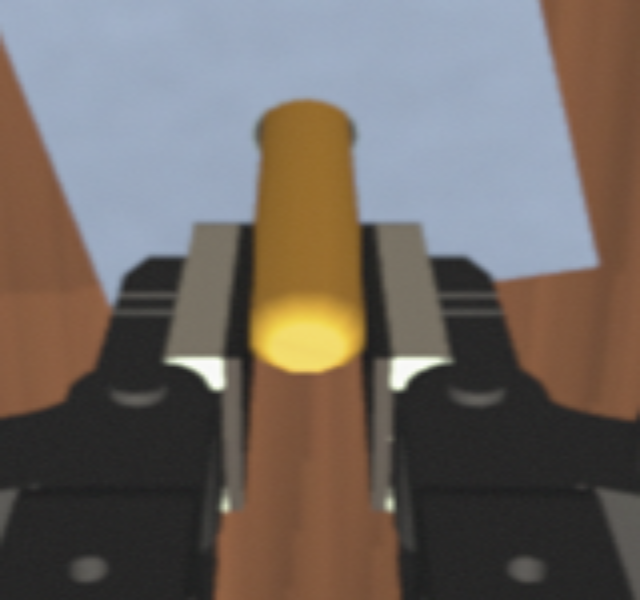

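Request:
play_rows:
  steps:
    - [[0, -1, 0, 0, 0, 0], [0, -2, 0, 0, 0, 0], [0, -2, 0, 0, 0, 0], [0, -3, 0, 0, 0, 0], [0.5, 0, -1.5, 0, 0, 0], [1.4, 0, -4.0, 0, 0, 0], [1.4, 0, -4.0, 0, 0, 0], [1.4, 0, -4.0, 0, 0, 0], [1.4, 0, -4.0, 0, 0, 0], [1.4, 0, -4.0, 0, 0, 0], [1.4, 0, -4.0, 0, 0, 0], [1.1, 0, -3.5, 0, 0, 0]]

```text
time: 4.8
ee_pos: [0.6083, 0.0015, 0.1508]
ee_rot: [-90.1, 0.1, -0.1]
ft_force: [0.1, 0.2, -1.1]
gripper_width: 0.0121
```

Request:
play_rows:
  steps:
    - [[0.3, 0, -1.5, 0, 0, 0], [0, 0, 0, 0, 0, 0], [0, 0, 0, 0, 0, 0], [0, 0, 0, 0, 0, 0]]

```text
time: 5.3
ee_pos: [0.6117, -0.0077, 0.1521]
ee_rot: [-89.9, 0.0, 0.2]
ft_force: [-0.2, -0.3, -1.8]
gripper_width: 0.012
```

```bash
python3 - <<'E'
from h import *
snap('wrist','w4');snap('side','s4');snap('scene','sc4')
s=load('s4')[0][150:270,270:410]
w=load('sc4')[0][170:270,240:360]
cv2.imwrite('pics/v4.png',cv2.cvtColor(np.hstack([cv2.resize(s,(420,400),interpolation=cv2.INTER_CUBIC),cv2.resize(w,(380,400))]),cv2.COLOR_RGB2BGR))
st=manip.get_state();print(st['ee_pos'],st['ee_rot'],st['ft_force'])
im=load('w4')[0]
cv2.imwrite('pics/v5.png',cv2.cvtColor(cv2.resize(im[160:380,220:420],None,fx=3,fy=2.5),cv2.COLOR_RGB2BGR))
E
```

```text
[ 0.61190175 -0.00887699  0.15217997] [-8.99793862e+01 -5.51987658e-04  9.15063325e-02] [ 0.18545257 -0.81495093 -0.61127404]
```

View pics/v4.png

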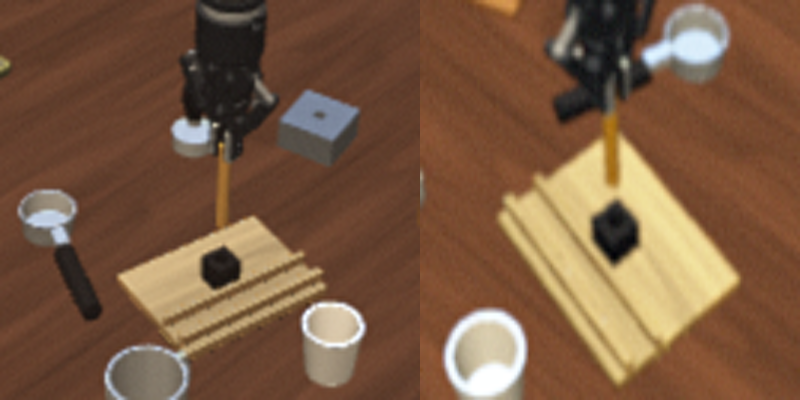

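View pics/v5.png

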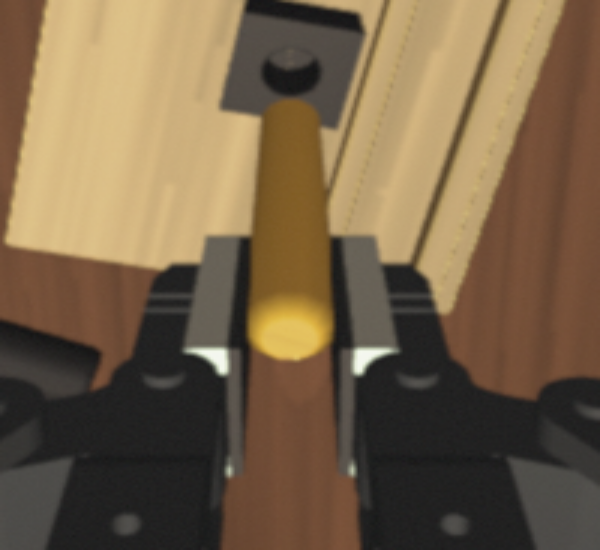

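```bash
python3 - <<'E'
from h import *
print('hole',onz('w4',220+292/3,160+72/2.5,.044))
print('blockcorners',np.mean([onz('w4',220+u/3,160+v/2.5,.044) for u,v in [(244,13),(363,33),(335,128),(220,105)]],0))
print('foot+y edge',onz('w4',220+291/3,160+97/2.5,.0877))
print('top centre',onz('w4',220+291/3,160+340/2.5,.0877+.105))
print('side foot'); 
print(proj('s4',[.6119,-.0089,.0877]),proj('s4',[.6122,-.0093,.044]),proj('sc4',[.6119,-.0089,.0877]),proj('sc4',[.6122,-.0093,.044]))
E
```

```text
hole [ 0.61214968 -0.00977805  0.044     ]
blockcorners [ 0.61174098 -0.00931663  0.044     ]
foot+y edge [ 0.61179088 -0.00329388  0.0877    ]
top centre [ 0.61167341 -0.01009397  0.1927    ]
side foot
[343.93434163 216.68105431] [343.5104607  226.61354838] [300.75333723 215.04918971] [301.05285807 224.2692922 ]
```

Request:
play_rows:
  steps:
    - [[0.0, 1, 0.06, 0, 0, 0], [0, 1.5, 0, 0, 0, 0], [0, 1.3, 0, 0, 0, 0], [0, 0.3, 0, 0, 0, 0], [0, 0.3, 0, 0, 0, 0], [0, 0.3, 0, 0, 0, 0], [0, 0, 0, 0, 0, 0]]

```text
time: 6.32
ee_pos: [0.6121, -0.0092, 0.1052]
ee_rot: [-90.0, -0.0, 0.0]
ft_force: [-0.8, -0.4, -1.9]
gripper_width: 0.0117
```

Request:
play_rows:
  steps:
    - [[0, 0.4, 0, 0, 0, 0], [0, 0.4, 0, 0, 0, 0], [0, 0.4, 0, 0, 0, 0], [0, 0.4, 0, 0, 0, 0], [0, 0, 0, 0, 0, 0]]

```text
time: 6.95
ee_pos: [0.6118, -0.0093, 0.0886]
ee_rot: [-90.0, 0.0, 0.0]
ft_force: [0.2, 0.5, -0.9]
gripper_width: 0.0117
```

Request:
play_rows:
  steps:
    - [[0, 0.4, 0, 0, 0, 0], [0, 0.3, 0, 0, 0, 0], [0, 0.2, 0, 0, 0, 0], [0, 0.1, 0, 0, 0, 0], [0, 0.1, 0, 0, 0, 0], [0, 0, 0, 0, 0, 0]]

```text
time: 7.7
ee_pos: [0.6124, -0.0093, 0.0786]
ee_rot: [-90.0, -0.1, 0.0]
ft_force: [-0.4, 1.0, 2.1]
gripper_width: 0.0119
```

Request:
play_rows:
  steps:
    - [[0, 0.1, 0, 0, 0, 0], [0, 0.1, 0, 0, 0, 0], [0, 0, 0, 0, 0, 0]]

```text
time: 8.07
ee_pos: [0.6136, -0.0092, 0.0784]
ee_rot: [-90.0, -0.2, -0.0]
ft_force: [-2.7, 1.2, 14.7]
gripper_width: 0.0121
```

Request:
play_rows:
  steps:
    - [[0, 0, 0, 0, 0, 0], [0, 0, 0, 0, 0, 0], [0, 0, 0, 0, 0, 0], [0, 0, 0, 0, 0, 0]]
  fingers: 0.3

```text
time: 8.57
ee_pos: [0.6119, -0.0095, 0.0758]
ee_rot: [-90.0, 0.0, -0.0]
ft_force: [0.4, 0.5, -0.4]
gripper_width: 0.0556
```

Request:
play_rows:
  steps:
    - [[0, -3, 0, 0, 0, 0], [0, -5, 0, 0, 0, 0], [0, -5, 0, 0, 0, 0], [0, -5, 0, 0, 0, 0], [-1.5, -1, -3, 0, 0, 0], [-2, -1, -4, 0, 0, 0], [-2, -1, -4, 0, 0, 0], [-2, -1, -4, 0, 0, 0], [-2, -1, -4, 0, 0, 0], [-2, 0, -4, 0, 0, 0], [-2, 0, -4, 0, 0, 0], [-0.5, 0, -2, 0, 0, 0]]
  fingers: 1

```text
time: 10.07
ee_pos: [0.4701, -0.3021, 0.306]
ee_rot: [-90.1, 0.1, -0.2]
ft_force: [0.0, 0.2, 0.3]
gripper_width: 0.0855
```

Request:
play_rows:
  steps:
    - [[0, 0, 0, 0, 0, 0], [0, 0, 0, 0, 0, 0], [0, 0, 0, 0, 0, 0]]

```text
time: 10.45
ee_pos: [0.4731, -0.2973, 0.3061]
ee_rot: [-89.9, -0.0, 0.2]
ft_force: [-0.4, -0.1, 0.4]
gripper_width: 0.0857
```

```bash
python3 - <<'E'
from h import *
snap('wrist','w6');snap('side','s6');snap('scene','sc6')
st=manip.get_state();print(st['ee_pos'],st['ee_rot'],st['ft_force'])
s=load('s6')[0][180:270,290:410]
w=load('sc6')[0][170:270,240:360]
cv2.imwrite('pics/v6.png',cv2.cvtColor(np.hstack([cv2.resize(s,(400,400),interpolation=cv2.INTER_CUBIC),cv2.resize(w,(400,400))]),cv2.COLOR_RGB2BGR))
E
```

```text
[ 0.47257203 -0.29839374  0.30614847] [-8.99834730e+01 -1.68797090e-02  1.02686278e-01] [-0.31328552  0.09998164 -0.23412838]
```

View pics/w6.png

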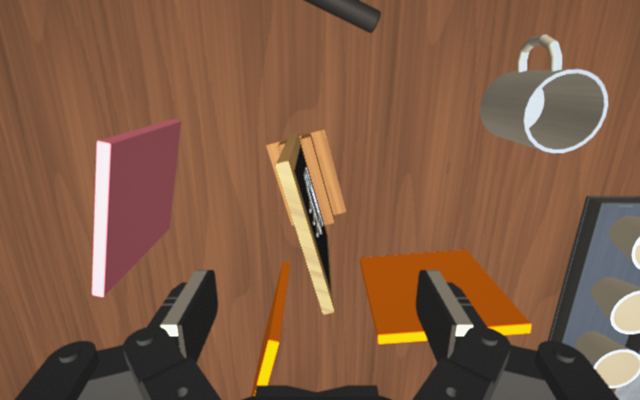

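View pics/v6.png

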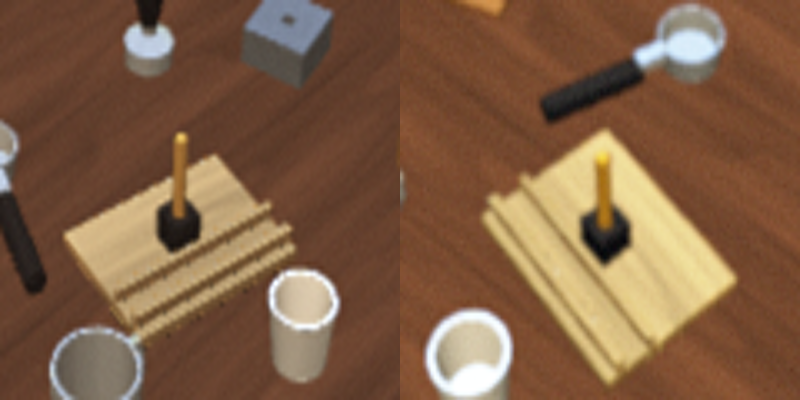

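```bash
python3 - <<'E'
from h import *
im=load('w6')[0]
cv2.imwrite('pics/v7.png',cv2.cvtColor(cv2.resize(im[120:330,230:390],None,fx=3.5,fy=2.8,interpolation=cv2.INTER_CUBIC),cv2.COLOR_RGB2BGR))
for n,p in dict(far=(282,164),near=(326,312),or1=(380,338),or1b=(530,328),or2=(289,263),or2b=(270,345),pink=(103,142),pinkb=(98,295)).items(): print(n,onz('w6',*p,.178))
E
```

```text
far [ 0.4434241  -0.28356604  0.178     ]
near [ 0.4830485  -0.43449301  0.178     ]
or1 [ 0.53893641 -0.46613156  0.178     ]
or1b [ 0.69057349 -0.45315117  0.178     ]
or2 [ 0.4473389  -0.37938037  0.178     ]
or2b [ 0.42558217 -0.47540913  0.178     ]
pink [ 0.29383588 -0.26524135  0.178     ]
pinkb [ 0.25965068 -0.41543553  0.178     ]
```

View pics/v7.png

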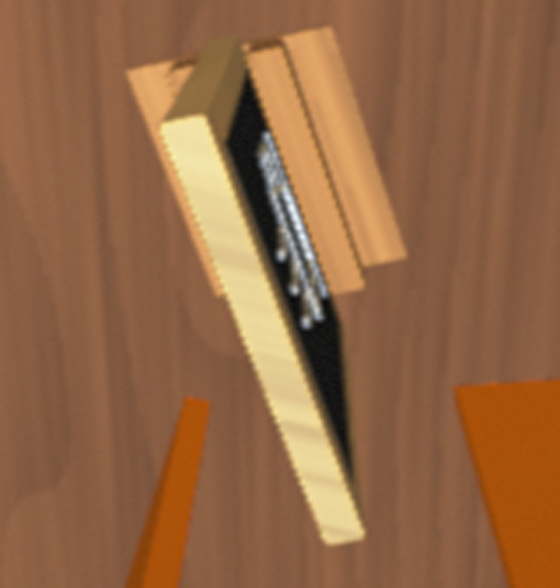

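```bash
python3 - <<'E'
from h import *
q=[onz('w6',230+u/3.5,120+v/2.8,.178) for u,v in [(163,125),(208,117),(362,535),(322,543)]]
f=(q[0]+q[1])/2;n=(q[2]+q[3])/2
print(q);print(np.linalg.norm(f-n),np.linalg.norm(q[0]-q[1]),(f+n)/2); d=f-n; print('yaw of y axis',np.degrees(np.arctan2(-d[0],d[1])))
# triangulate mid with side & scene using s6
E
python3 - <<'E'
import sys; sys.path.insert(0,'.')
import os; os.chdir('.')
from h import *
def crop(fn,x,y,w,h,s): 
    return cv2.resize(load(fn)[0][y:y+h,x:x+w],(400,400),interpolation=cv2.INTER_CUBIC)
cv2.imwrite('pics/v8.png',cv2.cvtColor(np.hstack([crop('side0',205,200,70,70,1),crop('scene0',225,110,60,60,1)]),cv2.COLOR_RGB2BGR))
E
```

```text
[array([ 0.43875569, -0.28414717,  0.178     ]), array([ 0.44982816, -0.28160557,  0.178     ]), array([ 0.49043764, -0.43336489,  0.178     ]), array([ 0.47907894, -0.43680415,  0.178     ])]
0.1574955432950076 0.011360430335460994 [ 0.46452511 -0.35898044  0.178     ]
yaw of y axis 14.888364907103117
```

View pics/v8.png

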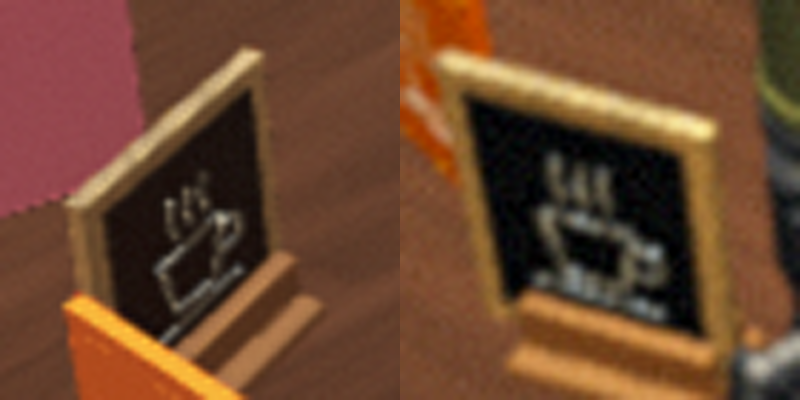

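Request:
play_rows:
  steps:
    - [[-0.4, 0, -3, 0, 0, 0], [-0.4, 0, -3.1, 0, 0, 0], [0, 0, 0, 0, -7.5, 0], [0, 0, 0, 0, -7.5, 0], [0, 3, 0, 0, 0, 0], [0, 3, 0, 0, 0, 0], [0, 0, 0, 0, 0, 0], [0, 0, 0, 0, 0, 0]]

```text
time: 11.6
ee_pos: [0.4649, -0.3605, 0.2472]
ee_rot: [-90.1, -0.1, 15.0]
ft_force: [0.8, -0.5, 0.2]
gripper_width: 0.0853
```

```bash
python3 - <<'E'
from h import *
snap('wrist','w9')
st=manip.get_state();print(st['ee_pos'],st['ee_rot'],st['ft_force'])
E
```

```text
[ 0.46510302 -0.36071201  0.2475265 ] [-90.10854032  -0.11181767  15.01117269] [-0.69691901  0.28428087  0.0153744 ]
```

View pics/w9.png

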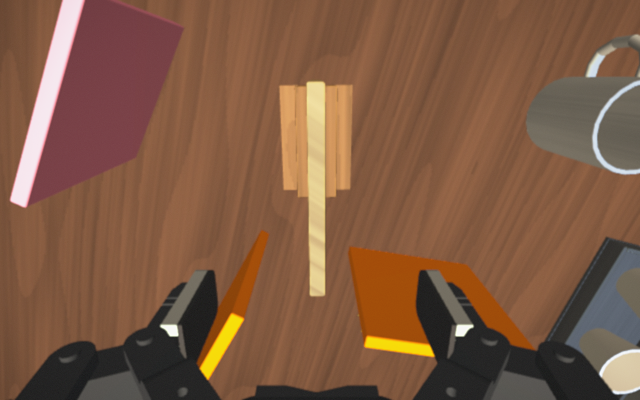

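```bash
python3 - <<'E'
from h import *
st=manip.get_state(); Rm=R.from_euler('xyz',st['ee_rot'],degrees=True).as_matrix()
for n,p in dict(far=(316,83),near=(317,294),or2=(240,315),or2top=(237,318),or1=(366,338),or1r=(435,350)).items():
    q=onz('w9',*p,.178); print(n,q,'tool',Rm.T@(q-st['ee_pos']))
E
```

```text
far [ 0.44347192 -0.28280204  0.178     ] tool [-0.00084937  0.06937168  0.08098549]
near [ 0.4849001  -0.43420942  0.178     ] tool [-5.05497830e-05  6.96706054e-02 -7.59850850e-02]
or2 [ 0.43040512 -0.46919127  0.178     ] tool [-0.06174634  0.06958747 -0.09565878]
or2top [ 0.42862477 -0.47265913  0.178     ] tool [-0.06436414  0.06958783 -0.09854718]
or1 [ 0.53488319 -0.46469599  0.178     ] tool [ 0.04033056  0.06982972 -0.11837707]
or1r [ 0.59430269 -0.46154861  0.178     ] tool [ 0.09853747  0.06996671 -0.13072694]
```

Request:
play_rows:
  steps:
    - [[0, 3, 0.25, 0, 0, 0], [0, 4, 0, 0, 0, 0], [0, 3, 0, 0, 0, 0], [0, 1.4, 0, 0, 0, 0], [0, 0, 0, 0, 0, 0]]

```text
time: 12.28
ee_pos: [0.4637, -0.3581, 0.1324]
ee_rot: [-90.0, -0.0, 15.0]
ft_force: [-0.9, -0.4, 0.6]
gripper_width: 0.0852
```

Request:
play_rows:
  steps:
    - [[0, 0, 0, 0, 0, 0], [0, 0, 0, 0, 0, 0], [0, 0, 0, 0, 0, 0], [0, 0, 0, 0, 0, 0], [0, 0, 0, 0, 0, 0], [0, 0, 0, 0, 0, 0], [0, 0, 0, 0, 0, 0]]
  fingers: -1
  squeeze: 60

```text
time: 13.15
ee_pos: [0.4639, -0.3583, 0.1326]
ee_rot: [-90.1, -0.1, 15.0]
ft_force: [0.8, -0.9, 5.2]
gripper_width: 0.0106
```

Request:
play_rows:
  steps:
    - [[0, -0.5, 0, 0, 0, 0], [0, -1, 0, 0, 0, 0], [0, -1, 0, 0, 0, 0], [0, -1.5, 0, 0, 0, 0], [0, -3, 0, 0, 0, 0], [0, -3, 0, 0, 0, 0], [0, -2, 0, 0, 0, 0], [0, 0, 0, 0, 0, 0], [0, 0, 0, 0, 0, 0]]

```text
time: 14.28
ee_pos: [0.4627, -0.3577, 0.2516]
ee_rot: [-89.9, 0.1, 15.0]
ft_force: [-0.1, -0.4, -1.4]
gripper_width: 0.0106
```

```bash
python3 - <<'E'
from h import *
snap('wrist','w10');snap('scene','sc10');snap('side','s10')
st=manip.get_state();print(st['ee_pos'],st['ee_rot'],st['ft_force'],st['moment'])
s=load('s10')[0][120:320,170:330]
w=load('sc10')[0][60:210,170:290]
cv2.imwrite('pics/v10.png',cv2.cvtColor(np.hstack([cv2.resize(s,(400,500),interpolation=cv2.INTER_CUBIC),cv2.resize(w,(400,500))]),cv2.COLOR_RGB2BGR))
E
```

```text
[ 0.46267494 -0.35758043  0.25102554] [-8.99025659e+01  8.59690402e-02  1.50071709e+01] [ 0.67671466  0.39716356 -2.34818753] [0.03388941 0.00089234 0.02596025]
```

View pics/v10.png

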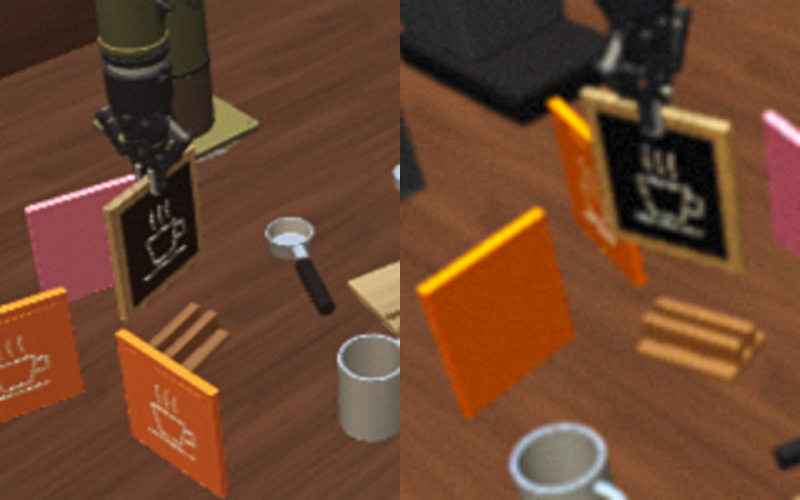

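View pics/w10.png

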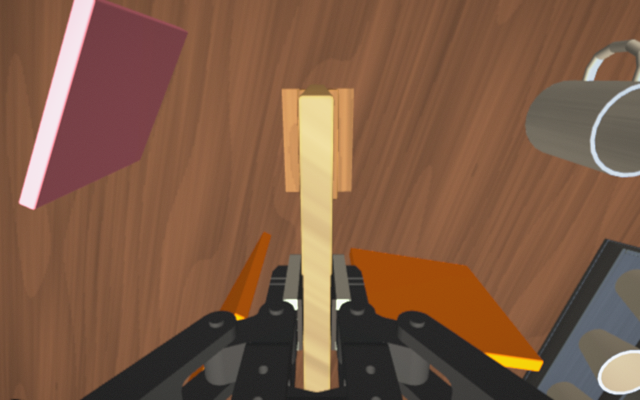

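```bash
cat > tgt.py <<'E'
from h import *
O=np.array([.6133,-.0079,0]); psi=-11.7; th=17.
S=R.from_euler('z',psi,degrees=True).as_matrix()
def pose(xb,z,th,c=0.0,y0=0.0,drop=.1246):
    t=np.radians(th)
    T=S@np.array([[np.cos(t),np.sin(t),0],[0,0,1],[np.sin(t),-np.cos(t),0]])
    P=O+S@np.array([xb,y0,z])
    return P-T@np.array([-.006,drop,c]),T
def rel(p,T,st=None):
    st=st or manip.get_state(); R0=R.from_euler('xyz',st['ee_rot'],degrees=True).as_matrix()
    return R0.T@(p-st['ee_pos'])*100, np.degrees(R.from_matrix(R0.T@T).as_rotvec())
E
python3 - <<'E'
from tgt import *
st=manip.get_state(); Rm=R.from_euler('xyz',st['ee_rot'],degrees=True).as_matrix()
q=onz('w10',316.5,96,st['ee_pos'][2]+.0454); print('far end tool',Rm.T@(q-st['ee_pos']))
p,T=pose(.039,.014,17); print('final',p); 
p,T=pose(.039,.15,17); print('hover',p); 
p2,T2=pose(.039,.15,0); print('upright hover',p2, rel(p2,T2))
print('pitcher',onz('w10',600,110,.05))
E
```

```text
far end tool [-0.00037536 -0.04526598  0.07854551]
final [ 0.62143569 -0.00958482  0.1349098 ]
hover [ 0.62143569 -0.00958482  0.2709098 ]
upright hover [ 0.65736503 -0.01702543  0.2746    ] (array([27.61974827, -2.35152201, 27.85671857]), array([-0.0756272 , 26.70708627, -0.10711515]))
pitcher [ 0.72686296 -0.23235879  0.05      ]
```

Request:
play_rows:
  steps:
    - [[0, -2.5, 0, 0, 0, 0], [0, -2.5, 0, 0, 0, 0], [1.6, 0, 1.9, 0, 0, 0], [2.5, 0, 2.5, 0, 0, 0], [2.5, 0, 2.5, 0, 0, 0], [3, 0, 3, 0, 0, 0], [3, 0, 3, 0, 0, 0], [3, 0, 3, 0, 0, 0], [3, 0, 3, 0, 0, 0], [3, 0, 3, 0, 0, 0], [3, 0, 3, 0, 0, 0], [3, 0, 3, 0, 0, 0]]

```text
time: 15.92
ee_pos: [0.6579, -0.0159, 0.3011]
ee_rot: [-90.0, 0.1, 15.0]
ft_force: [-0.1, 0.8, -1.4]
gripper_width: 0.0108
```

Request:
play_rows:
  steps:
    - [[0, 0, 0, 0, 5, 0], [0, 0, 0, 0, 5, 0], [0, 0, 0, 0, 6, 0], [0, 0, 0, 0, 6, 0], [0, 0, 0, 0, 4.7, 0], [0, 0, 0, 0, 0, -4], [0, 0, 0, 0, 0, -5], [0, 0, 0, 0, 0, -5], [0, 0, 0, 0, 0, -3], [0, 0, 0, 0, 0, 0], [0, 0, 0, 0, 0, 0]]

```text
time: 17.3
ee_pos: [0.658, -0.0171, 0.3018]
ee_rot: [-90.0, -16.9, -11.7]
ft_force: [0.5, -0.3, -2.0]
gripper_width: 0.0107
```

```bash
python3 - <<'E'
from tgt import *
snap('wrist','w11');snap('scene','sc11');snap('side','s11')
p,T=pose(.039,.15,17); print(rel(p,T)); st=manip.get_state(); print(st['ee_pos'],st['ee_rot'])
s=load('s11')[0][80:330,240:440]
w=load('sc11')[0][60:310,220:420]
cv2.imwrite('pics/v11.png',cv2.cvtColor(np.hstack([cv2.resize(s,(400,500),interpolation=cv2.INTER_CUBIC),cv2.resize(w,(400,500))]),cv2.COLOR_RGB2BGR))
E
```

```text
(array([-4.50685753e+00,  1.86600994e+00, -1.71642017e-03]), array([ 0.00022662, -0.02629093, -0.01469951]))
[ 0.65830427 -0.01722345  0.30192166] [-89.99219267 -16.9852987  -11.72749008]
```

View pics/v11.png

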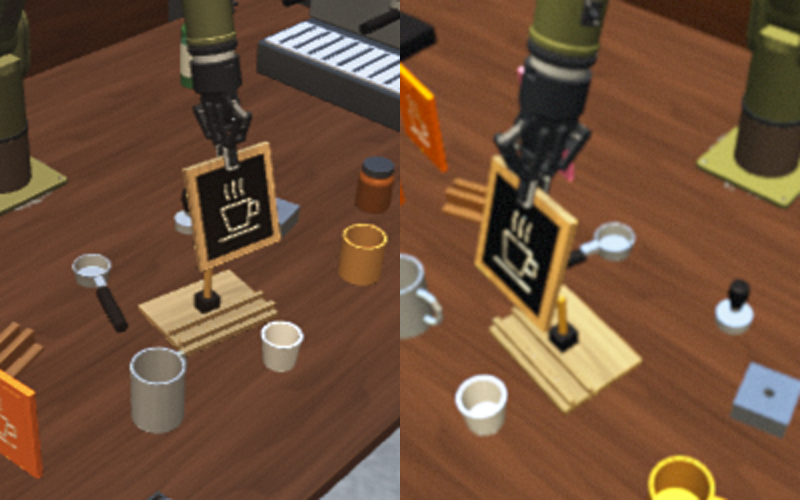

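View pics/w11.png

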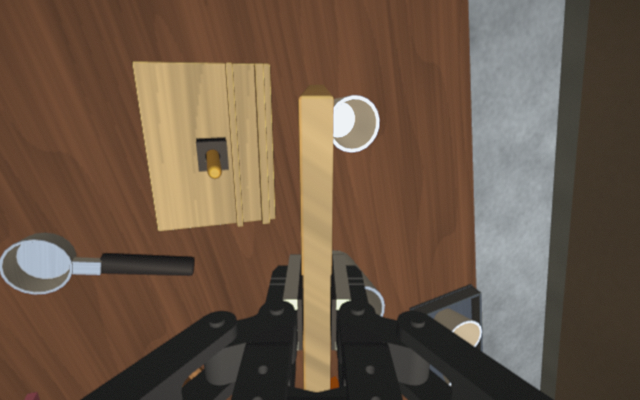

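```bash
python3 - <<'E'
from tgt import *
im=load('w11')[0]
cv2.imwrite('pics/v12.png',cv2.cvtColor(cv2.resize(im[50:240,120:290],None,fx=4,fy=3,interpolation=cv2.INTER_CUBIC),cv2.COLOR_RGB2BGR))
E
```

```text
(no output)
```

View pics/v12.png

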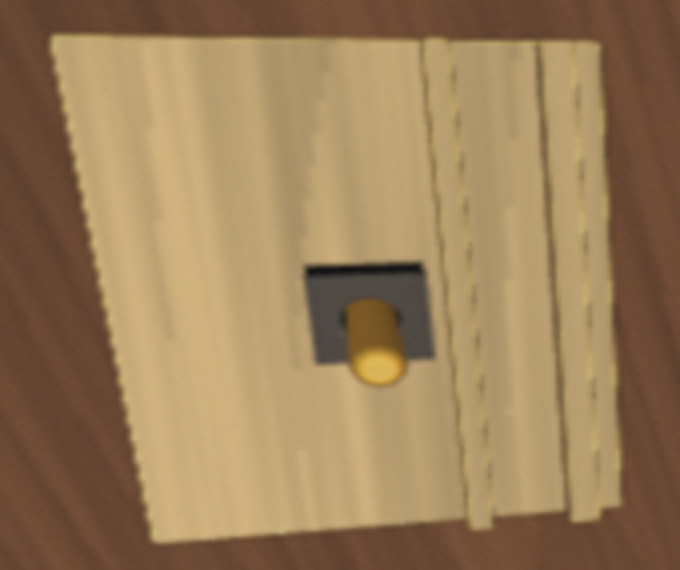

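```bash
python3 - <<'E'
from tgt import *
for n,(u,v,z) in dict(rearL=(53,36,.014),rearR=(152,541,.014),railL=(422,38,.028),railR=(470,529,.028),railL2=(450,38,.028),railR2=(493,528,.028),lipL=(537,42,.028),lipR=(571,522,.028),frontR=(620,506,.014),pintop=(380,366,.119),blk1=(306,268,.044),blk2=(434,357,.044),blk3=(424,268,.044),blk4=(316,362,.044)).items():
    q=onz('w11',120+u/4,50+v/3,z); print(n,np.round(S.T@(q-O)*1000,1))
E
```

```text
rearL [-73.3  99.1  14. ]
rearR [-75.7 -98.9  14. ]
railL [22.7 99.  28. ]
railR [ 21.5 -99.9  28. ]
railL2 [30.4 99.1 28. ]
railR2 [  28.9 -100.4   28. ]
lipL [54.6 97.9 28. ]
lipR [  54.4 -100.7   28. ]
frontR [  73.5 -100.9   14. ]
pintop [ -0.6  -2.2 119. ]
blk1 [-16.6  17.8  44. ]
blk2 [ 15.5 -18.8  44. ]
blk3 [15.5 16.3 44. ]
blk4 [-17.6 -18.3  44. ]
```

Request:
play_rows:
  steps:
    - [[-1.5, 0.6, 0, 0, 0, 0], [-1.5, 0.6, 0, 0, 0, 0], [-1.5, 0.67, 0, 0, 0, 0], [-0.6, 1.9, 0, 0, 0, 0], [-0.6, 1.9, 0, 0, 0, 0], [-0.6, 1.9, 0, 0, 0, 0], [-0.6, 1.9, 0, 0, 0, 0], [-0.5, 1.6, 0, 0, 0, 0], [-0.3, 1.0, 0, 0, 0, 0], [0, 0, 0, 0, 0, 0], [0, 0, 0, 0, 0, 0]]

```text
time: 18.82
ee_pos: [0.621, -0.0092, 0.1649]
ee_rot: [-90.0, -17.1, -11.7]
ft_force: [0.2, 0.6, -2.2]
gripper_width: 0.0108
```

```bash
python3 - <<'E'
from tgt import *
snap('scene','sc13');snap('side','s13')
p,T=pose(.039,.014,17); print(rel(p,T)); st=manip.get_state(); print(st['ee_pos'],st['ee_rot'],st['ft_force'])
s=load('s13')[0][130:280,270:420]
w=load('sc13')[0][120:270,230:380]
cv2.imwrite('pics/v13.png',cv2.cvtColor(np.hstack([cv2.resize(s,(400,500),interpolation=cv2.INTER_CUBIC),cv2.resize(w,(400,500))]),cv2.COLOR_RGB2BGR))
E
```

```text
(array([-0.82665318,  2.89469766, -0.02247533]), array([-0.03037366, -0.01597939,  0.09309786]))
[ 0.62088346 -0.00925896  0.16500801] [-89.96471795 -17.09309294 -11.71674365] [ 0.24341108  0.14898139 -2.17931319]
```

View pics/v13.png

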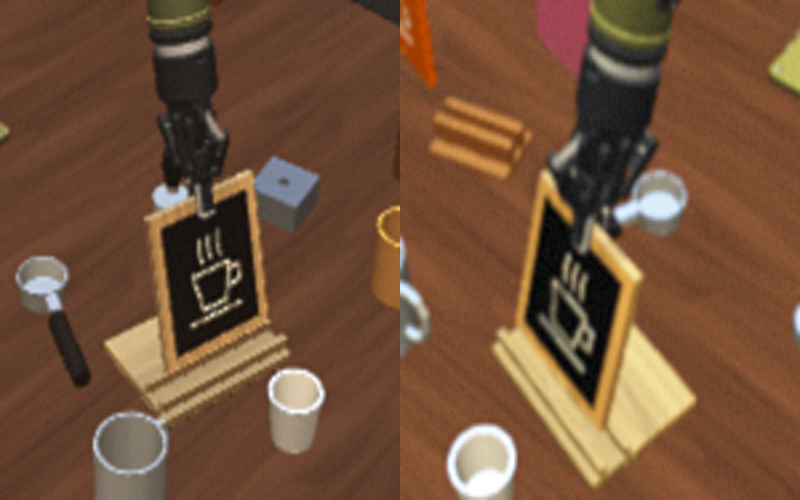

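Request:
play_rows:
  steps:
    - [[-0.1, 0.38, 0, 0, 0, 0], [-0.1, 0.38, 0, 0, 0, 0], [-0.11, 0.38, 0, 0, 0, 0], [-0.12, 0.38, 0, 0, 0, 0], [-0.12, 0.38, 0, 0, 0, 0], [-0.12, 0.38, 0, 0, 0, 0], [-0.06, 0.19, 0, 0, 0, 0], [0, 0, 0, 0, 0, 0]]

```text
time: 19.92
ee_pos: [0.6204, -0.0093, 0.1383]
ee_rot: [-90.0, -17.0, -11.7]
ft_force: [0.4, -1.3, -2.3]
gripper_width: 0.0108
```

Request:
play_rows:
  steps:
    - [[-0.03, 0.1, 0, 0, 0, 0], [-0.03, 0.1, 0, 0, 0, 0], [0, 0, 0, 0, 0, 0]]

```text
time: 20.3
ee_pos: [0.6205, -0.0093, 0.1363]
ee_rot: [-90.0, -17.0, -11.7]
ft_force: [1.3, -0.6, -2.3]
gripper_width: 0.011
```

Request:
play_rows:
  steps:
    - [[-0.03, 0.1, 0, 0, 0, 0], [0, 0, 0, 0, 0, 0], [0, 0, 0, 0, 0, 0]]

```text
time: 20.68
ee_pos: [0.6205, -0.0093, 0.1353]
ee_rot: [-90.0, -17.0, -11.7]
ft_force: [-0.2, -0.3, -1.7]
gripper_width: 0.0107
```

Request:
play_rows:
  steps:
    - [[-0.03, 0.1, 0, 0, 0, 0], [0, 0, 0, 0, 0, 0], [0, 0, 0, 0, 0, 0]]

```text
time: 21.05
ee_pos: [0.6208, -0.0094, 0.1348]
ee_rot: [-90.0, -17.1, -11.7]
ft_force: [-3.8, 0.4, 5.0]
gripper_width: 0.0105
```

Request:
play_rows:
  steps:
    - [[0, 0, 0, 0, 0, 0], [0, 0, 0, 0, 0, 0], [0, 0, 0, 0, 0, 0], [0, 0, 0, 0, 0, 0], [0, 0, 0, 0, 0, 0], [0, 0, 0, 0, 0, 0]]
  fingers: -0.1

```text
time: 21.8
ee_pos: [0.6205, -0.0093, 0.1342]
ee_rot: [-90.0, -17.0, -11.7]
ft_force: [0.2, 0.9, -0.1]
gripper_width: 0.0383
```

```bash
python3 - <<'E'
from tgt import *
snap('scene','sc14');snap('side','s14');snap('wrist','w14')
st=manip.get_state(); print(st['ee_pos'],st['ee_rot'],st['ft_force'])
s=load('s14')[0][130:280,270:420]
w=load('sc14')[0][120:270,230:380]
cv2.imwrite('pics/v14.png',cv2.cvtColor(np.hstack([cv2.resize(s,(400,500),interpolation=cv2.INTER_CUBIC),cv2.resize(w,(400,500))]),cv2.COLOR_RGB2BGR))
E
```

```text
[ 0.62049646 -0.00930374  0.13424889] [-89.99807788 -17.00587834 -11.69856827] [-0.08141479  0.28750617 -0.35603443]
```

View pics/v14.png

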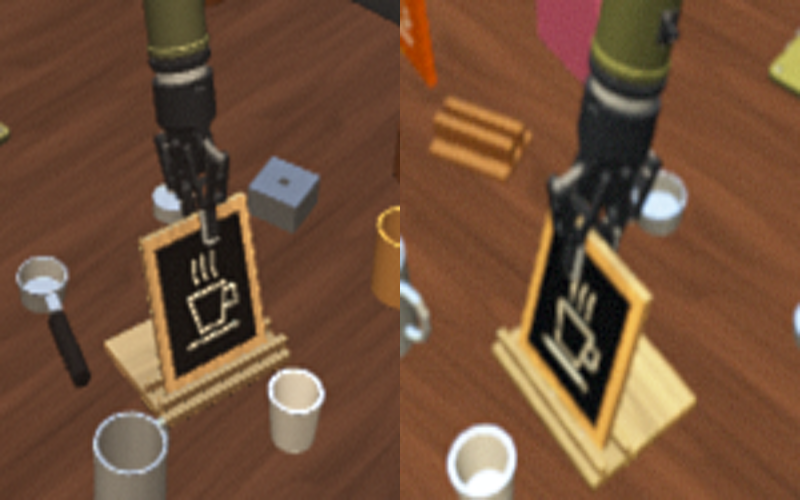

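View pics/w14.png

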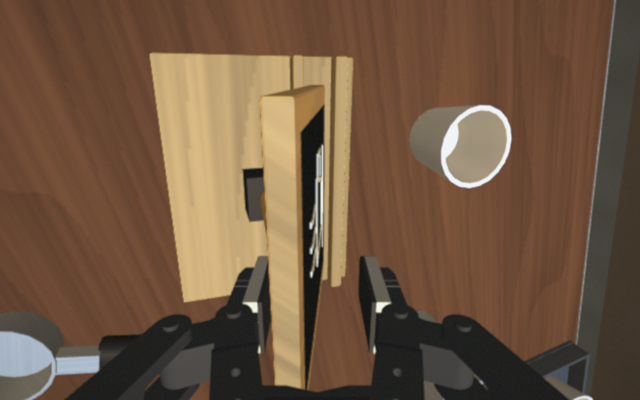

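Request:
play_rows:
  steps:
    - [[-0.2, 0, 0, 0, 0, 0], [-0.3, 0, 0, 0, 0, 0], [-0.3, 0, 0, 0, 0, 0], [0, 0, 0, 0, 0, 0], [0, 0, 0, 0, 0, 0], [0, 0, 0, 0, 0, 0]]

```text
time: 22.7
ee_pos: [0.6132, -0.0078, 0.132]
ee_rot: [-90.0, -17.0, -11.7]
ft_force: [0.2, -0.3, 0.3]
gripper_width: 0.0385
```

```bash
python3 - <<'E'
from tgt import *
snap('wrist','w15')
st=manip.get_state(); print(st['ee_pos'],st['ee_rot'],st['ft_force'])
E
```

```text
[ 0.61311734 -0.00778655  0.13196268] [-89.99345391 -17.01572025 -11.70748181] [-0.01329498 -0.58618585  0.91184952]
```

View pics/w15.png

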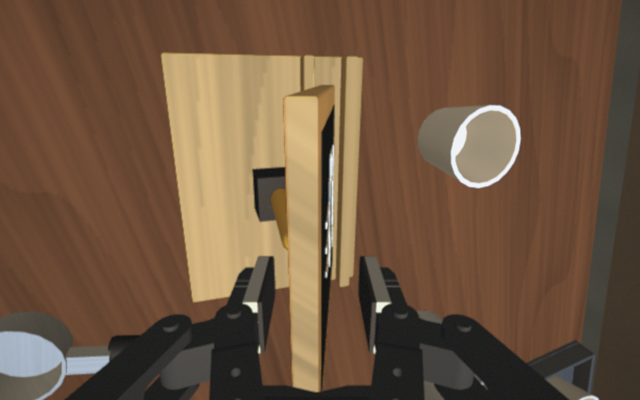

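Request:
play_rows:
  steps:
    - [[0, -1, 0, 0, 0, 0], [0, -2, 0, 0, 0, 0], [0, -3, 0, 0, 0, 0], [0, -4, 0, 0, 0, 0], [0, -4, 0, 0, 0, 0], [0, 0, 0, 0, 0, 0], [0, 0, 0, 0, 0, 0]]

```text
time: 23.62
ee_pos: [0.5725, 0.0004, 0.2658]
ee_rot: [-90.0, -17.0, -11.7]
ft_force: [-0.5, 0.6, 0.0]
gripper_width: 0.0383
```

```bash
python3 - <<'E'
from tgt import *
snap('wrist','w16');snap('scene','sc16');snap('side','s16')
st=manip.get_state(); print(st['ee_pos'],st['ee_rot'],st['ft_force'])
s=load('s16')[0][160:280,290:400]
w=load('sc16')[0][150:270,250:360]
cv2.imwrite('pics/v16.png',cv2.cvtColor(np.hstack([cv2.resize(s,(400,436),interpolation=cv2.INTER_CUBIC),cv2.resize(w,(400,436))]),cv2.COLOR_RGB2BGR))
E
```

```text
[5.72314185e-01 3.43509940e-04 2.64613208e-01] [-90.04990017 -16.88319875 -11.69038265] [0.50583228 0.28176843 0.14731567]
```

View pics/v16.png

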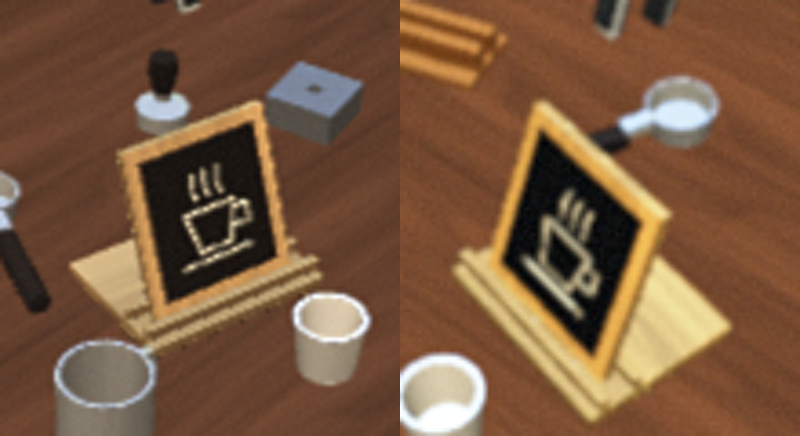

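View pics/w16.png

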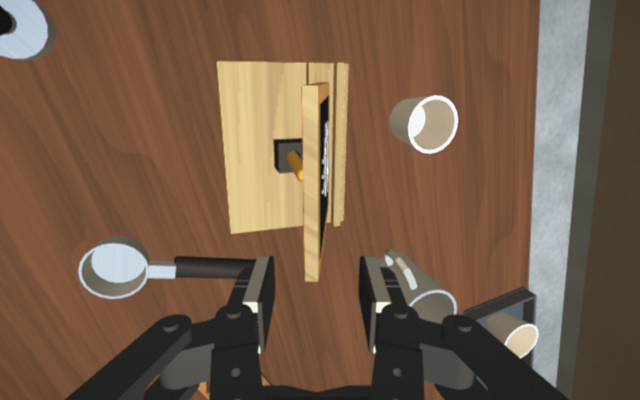

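```bash
python3 - <<'E'
from tgt import *
def tri(a,b):
    o1,d1=ray('s16',*a);o2,d2=ray('sc16',*b); d1/=np.linalg.norm(d1);d2/=np.linalg.norm(d2)
    k=np.linalg.lstsq(np.stack([d1,-d2],1),o2-o1,rcond=None)[0]; p,q=o1+k[0]*d1,o2+k[1]*d2; return (p+q)/2,np.linalg.norm(p-q)
sd=lambda u,v:(290+u/3.635,160+v/3.635); sc=lambda u,v:(250+(u-400)/3.635,150+v/3.635)
pts={}
for n,a,b in [('TL',(122,153),(537,108)),('TR',(262,110),(660,222)),('BL',(158,318),(496,262)),('BR',(287,263),(603,377))]:
    p,e=tri(sd(*a),sc(*b)); pts[n]=S.T@(p-O)*1000; print(n,np.round(pts[n],1),round(e*1000,1))
up=(pts['TL']+pts['TR']-pts['BL']-pts['BR'])/2; print('tilt',np.arctan2(-up[0],up[2]),np.linalg.norm(up)); y=(pts['TR']+pts['BR']-pts['TL']-pts['BL'])/2;print(y,np.linalg.norm(y))
for zt in (.174,.177,.18):
    print(zt,[np.round(S.T@(onz('w16',u,v,zt)-O)*1000,1) for u,v in [(303,86),(320,85),(318,280),(306,280)]])
im=load('w16')[0]
cv2.imwrite('pics/v17.png',cv2.cvtColor(cv2.resize(im[50:300,200:380],None,fx=4,fy=2.4,interpolation=cv2.INTER_CUBIC),cv2.COLOR_RGB2BGR))
E
```

```text
TL [-14.8 -77.  170.1] 2.2
TR [-12.8  78.8 165.2] 5.3
BL [ 43.4 -75.5  15.7] 4.0
BR [44.2 77.9 15. ] 2.8
tilt 0.3614884364267792 162.80125130588823
[  1.44209604 154.63183659  -2.86951617] 154.66518241564532
0.174 [array([-23.5,  78. , 174. ]), array([-11. ,  78.6, 174. ]), array([-12.2, -81. , 174. ]), array([-22.9, -79.1, 174. ])]
0.177 [array([-24.3,  78. , 177. ]), array([-12. ,  78.6, 177. ]), array([-13.1, -79.1, 177. ]), array([-23.7, -77.1, 177. ])]
0.18 [array([-25.1,  78.1, 180. ]), array([-12.9,  78.7, 180. ]), array([-14.1, -77.1, 180. ]), array([-24.5, -75.2, 180. ])]
```

View pics/v17.png

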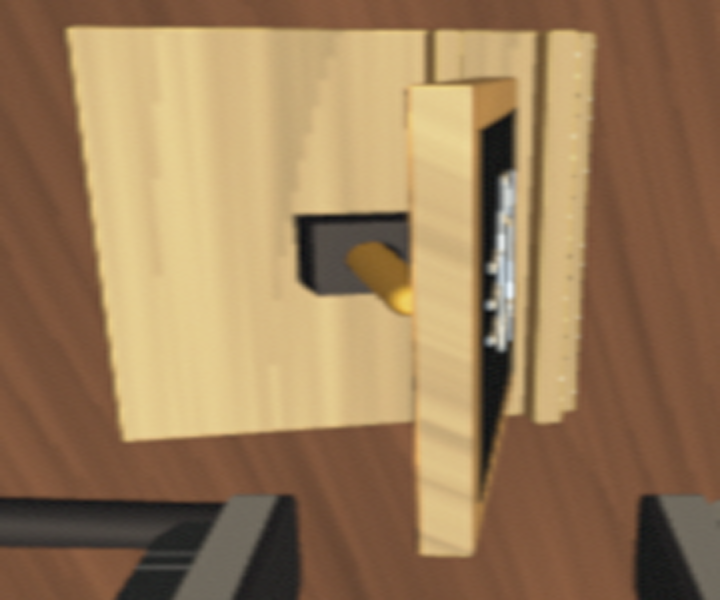

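Request:
play_rows:
  steps:
    - [[0, -3, 0, 0, 0, 0], [0, 0, 0, 0, 0, 0], [0, 0, 0, 0, 0, 0], [0, 0, 0, 0, 0, 0]]

```text
time: 24.28
ee_pos: [0.5638, 0.0022, 0.2933]
ee_rot: [-90.0, -16.9, -11.7]
ft_force: [-0.7, 0.3, 0.5]
gripper_width: 0.0385
```

```bash
python3 - <<'E'
from tgt import *
snap('side','s18')
a,b=load('s16')[0][190:300,290:400].astype(int),load('s18')[0][190:300,290:400].astype(int)
print(np.abs(a-b).mean(),np.abs(a-b).max()); st=manip.get_state(); print(st['time'],st['ft_force'])
if np.abs(a-b).mean()<4: print(manip.finish_job())
E
```

```text
1.4543250688705234 9
24.325 [-0.33595269 -0.03058801  0.18206262]
the job is handed in; nothing more can be done
None
```

The pin stands home in the black block, the board leans on it with its foot in the groove, and I handed the job in at about 24.3 s of the 67 s allowed.

- **Pin:** I moved it from the parking block into the hole. It slid in without catching on the rim. The wrist force rose to about 15 N when it reached the floor of the hole, which I took as fully home.
- **Board:** I took it from the rack and tilted it back 17°. I then lowered it until it touched the groove floor at about 5 N, let go and backed the gripper clear.

Final checks from the camera images, all inside the limits:

| Check | Measured | Limit |
|---|---|---|
| Face tipped up | about 0.33–0.36 rad | 0.15–0.50 rad |
| Lower front edge, stand x | about 44–49 mm | 34–60 mm |
| Off centre, stand y | about 1 mm | 25 mm |
| Squareness | within about 0.01 rad | 0.14 rad |

- **At rest:** two side pictures 0.7 s apart showed no movement of the board. The force on the tool was near zero, so the robot was touching nothing.
- **Other things on the counter:** none appears to have been touched, judging by eye from the pictures.
- **Disagreements:** the scene and side views put the lower front edge at about 44 mm, while the planned set-down put it near 49–50 mm. The lines of sight from those two views missed each other by 2–5 mm. The pin leans back a little within the hole's clearance, at most about 0.07 rad by its size; I did not measure that lean.

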